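Draw a fixture pallet tight with its cam lock

TASK

Two cam locks stand on the bench, and only one of them has a pallet with a round steel spigot in it, lying slack. Turn the crank of that lock clockwise (seen from above) half a turn to its end stop, so that its hook rib draws the pallet's bolt in and the pallet sits tight against the stops. Do not turn the crank of the empty lock, and let go when you are done.

Things in the scene. Friction and masses are not known exactly. Their poses are not given: they have to be found in the camera images.
- cam_knob (a point): Centre (z = 78 mm) of the black upright crank knob, 18 mm across, z = 46 to 100, of the lock with the pallet. The cam disc's vertical axis lies 60 mm from this point along its own +y (z up; frame turns with disc). Locking carries the knob clockwise on that circle, round the side away from the pallet. The knob spins freely on its pin. The rest of the lock stays below 50 mm.
- cam (a joint): Turn in rad of that lock's steel cam disc (104 mm across): 0 = open, growing clockwise seen from above, 3.14 (half a turn) = end stop, locked. Starts between 0 and 0.25. Needs 2 to 3 N at the knob; stays where it is left.
- pallet (a joint): Gap in m between the pallet (aluminium plate 90 x 92 mm with a round steel spigot, top at 60 mm, 75 to 160 mm from the disc's axis, and a 9 mm draw bolt whose bent end stands inside the disc's spiral hook rib) and its lock's two stops: 0 = tight. Starts at 0.010 to 0.014; the turning disc draws it in, to under 0.001 after about 2.6 rad.
- spare_cam_knob (a point): The same point of an equal knob (18 mm across, centre at z = 78 mm) on the other, empty lock, which has no pallet and no bolt. Leave it where it is.

How it is judged:
By the outcome, as a careful person would: the job done as asked, in the order asked, and still so for the second after the job is handed in, with the robot touching nothing.
It also fails if it takes over 38 s, if anything falls off the work surface, if the arm or the gripper's body presses on something with over 40 N, if the wrist force passes 120 N, or if a joint passes its speed limit or range.

ROBOT

A 7-joint arm with a two-finger parallel gripper is mounted at the origin on a cart in front of the work surface, level with it; the furniture and walls round the work are solid. World frame = base frame: x ahead of the robot, y to its left, z up, the work surface at z = 0. Lengths are in m, angles in rad, forces in N, time in s.
With the tool pointing down it reaches from about 0.35 to 0.9 m from the base axis. Payload 8.1 kg.
Tool frame: the origin (TCP) lies at the very end of the fingers, on their centre line; the grasp point (between the pads) lies robot.grip_depth behind it (robot.grip_depth is the distance from the TCP to the grasp point, in m); z points along the fingers, y is the line along which they close (so a half turn about z gives the same grasp; the last joint's range is limited). The gripper opens to 92 mm and grips with 3 to 60 N. Pads are 19 mm wide; open, the fingers measure 130 mm over their backs; the gripper's body (75 mm by 190 mm) begins 47 mm behind the grasp point.
Start: joints at [1.184, 0.434, 0.025, 1.573, -0.012, 1.134, -0.075], TCP at [0.175, -0.6, 0.227] pointing down, gripper open.
Joint ranges: [-2.62, 2.62], [-0.44, 2.09], [-1.27, 1.32], [0.08, 2.57], [-1.32, 4.46], [0.12, 2], [-2.74, 2.74]. Speed limits (rad/s): [2.22, 2.22, 3.01, 3.01, 3.14, 3.14, 3.14].

INTERFACE

Orientations are given as [roll, pitch, yaw] about the fixed x, y, z axes, in that order (R = Rz(yaw) Ry(pitch) Rx(roll)).
In Python, from plant import robot gives the robot as it stands.
- The arm moves only by the tool send_rows, never from a script. Its argument "moves" is a list of rows, each a list of 7 numbers: the shift along the tool's x, y, z in m, then the turn, a rotation vector about the tool's x, y, z in degrees, then the finger opening in m, from 0 to 0.0918. A call has 1 to 20 rows; each row is the pose to reach, as a shift and turn from the pose commanded when the call began, along the tool's axes at that moment; what a row does not reach only later rows make up. A row lasts 1/10 s, in which the tool goes at most 50 mm and 8.59 degrees, less where a joint would pass 70% of its speed; a pose out of reach is approached as far as the arm can. A call with a gripper value outside its range is refused whole. The fingers move at their own pace and stop on an object; the grip force is fixed at half the most. Time passes only in rows, so rows that repeat a pose let the fingers close. It gives the time, the measured TCP pose, the force, the opening and the grip force at its end, in the units of the state.
- robot.observe(): the state, without advancing time (a new reading comes with each control period).
- robot.camera(name): name is "scene" or "top" or "wrist"; returns the picture (400x640x3 uint8, red, green, blue); there is no depth.
- robot.calibration(name): a dict with "vertical_fov" (degrees; the focal length in pixels is half the picture's height over the tangent of half this angle, whatever the lens; pixels are square), "cx", "cy" (the principal point, pixels), "camera_from_world" (4x4, takes a point from world to camera coordinates). Camera axes: x right, y down, z forward; pixel columns grow to the right and rows downward; lengths in m; the calibration is good to about 2 mm. A picture is of the moment at which its call begins: read the wrist's pose just before it. calibration takes no time and is no camera call; for the wrist camera it gives the pose at the moment of the call.
- robot.finish_job(): hands the job in; it is judged then, once.
The state is a dict: "clock": time; "joint_positions": joint angles; "dq": joint speeds; "tau": joint torques, N m; "tcp_pos": TCP position; "tool_rot": TCP orientation; "force": force on the tool from outside, world axes, zero at the start; "wrist_torque": the same for the moment, N m; "grip_width": opening from 0.0 (shut) to 1.0 (fully open); "finger_force": force on a finger pad.
Only numpy, scipy, OpenCV 4.12 (cv2) and the standard library are available. Lean on these libraries where they do the work, as an engineer would, in place of code of your own. Each camera call takes 0.05 s, during which the arm holds its last target. There are 200 camera calls.

## Working session

There is one attempt and no reset: what is moved stays moved. The work goes in short steps, Python scripts to look and compute and a tool call to move; the robot and the scene stay as the last step left them, time stands still between calls to the robot, and variables do not carry over. Pictures are saved under pics/ and viewed, at most 10 in all, crops included, and the job is handed in when it is done.

Besides the shell and the picture viewer there is one more tool, called after ">>>" by a JSON object that holds its "method" and its "body", one argument or row to a line. send_rows: Moves the arm, as the interface text tells. Its arguments: {"type":"object","properties":{"moves":{"type":"array","items":{"type":"array","items":{"type":"number"}}}},"required":["moves"]}

```bash
mkdir -p pics; python3 - <<'E'
from plant import robot
import cv2,numpy as np
print(robot.observe(), robot.grip_depth)
for n in("scene","top"):
    im=robot.camera(n); cv2.imwrite(f"pics/{n}0.png",im[:,:,::-1]); print(n,robot.calibration(n))
E
```

```text
{'clock': 0.0, 'joint_positions': array([ 1.18445119,  0.4352251 ,  0.02496957,  1.57409312, -0.01156153,
        1.13401051, -0.07509315]), 'dq': array([ 0.00076086, -0.0003703 ,  0.00072662,  0.00203842, -0.00051721,
       -0.00077526,  0.00046978]), 'tau': array([-1.54746936e-03, -6.67850804e+01,  9.84499678e-01, -3.14460289e+01,
       -6.06539729e-02,  4.28080908e-02,  1.26972491e-04]), 'tcp_pos': array([ 0.17476074, -0.59953381,  0.22594518]), 'tool_rot': array([-3.14001060e+00,  1.77574210e-04,  2.83701754e-01]), 'force': array([ 0.31762752,  0.38352978, -0.24715307]), 'wrist_torque': array([0.00842448, 0.0458492 , 0.00491766]), 'finger_force': 0.0, 'grip_width': 0.9992213937500507} 0.0188
scene {'vertical_fov': 51.71011296765641, 'cx': 319.5167300591969, 'cy': 200.2802698045861, 'camera_from_world': array([[-0.81842138, -0.57460586,  0.00381333,  0.40653584],
       [-0.42210609,  0.59668393, -0.68249157,  0.32813725],
       [ 0.3898883 , -0.56017532, -0.73088352,  0.64551475],
       [ 0.        ,  0.        ,  0.        ,  1.        ]])}
top {'vertical_fov': 48.68835557407736, 'cx': 314.06304173713727, 'cy': 196.21186687853182, 'camera_from_world': array([[ 0.01806805, -0.99981072,  0.00721631, -0.08456162],
       [-0.98176202, -0.01910711, -0.1891514 ,  0.55645785],
       [ 0.18925348, -0.0036671 , -0.98192142,  0.86710207],
       [ 0.        ,  0.        ,  0.        ,  1.        ]])}
```

View pics/scene0.png

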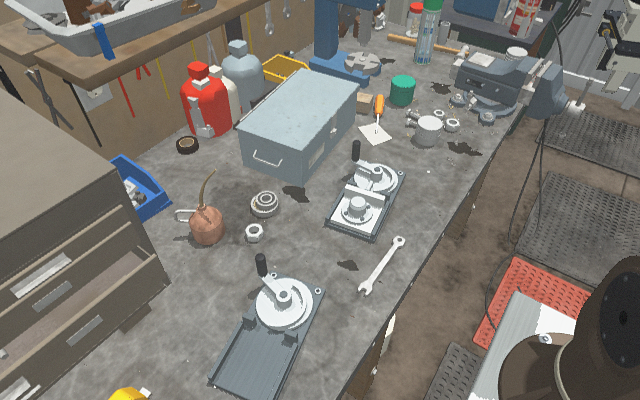

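View pics/top0.png

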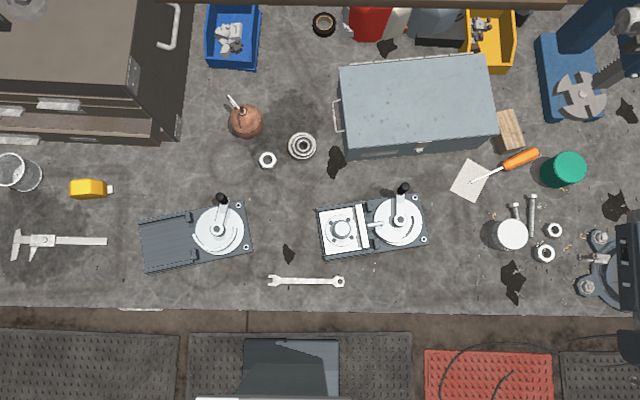

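The pallet lock is the right one in the top view: disc at about (399,221), knob top at about (403,188). In the scene view its knob is at (356,150). The left lock is empty. Next I'll measure both views.

```bash
cat > h.py <<'E'
import numpy as np,cv2
from plant import robot
def ray(c,uv):
    f=200/np.tan(np.radians(c["vertical_fov"]/2)); T=c["camera_from_world"]; R=T[:3,:3]
    o=-R.T@T[:3,3]; d=R.T@np.array([(uv[0]-c["cx"])/f,(uv[1]-c["cy"])/f,1]); return o,d
def onz(c,uv,z):
    o,d=ray(c,uv); return o+d*(z-o[2])/d[2]
def cross(a,b):
    A=[];y=[]
    for o,d in(a,b):
        P=np.eye(3)-np.outer(d,d)/(d@d); A.append(P); y.append(P@o)
    return np.linalg.lstsq(np.vstack(A),np.hstack(y),rcond=None)[0]
def dark(im,box,t=45):
    x0,y0,x1,y1=box; m=(im[y0:y1,x0:x1].max(2)<t).astype(np.uint8)
    n,l,s,c=cv2.connectedComponentsWithStats(m); i=1+np.argmax(s[1:,4]); ys,xs=np.nonzero(l==i)
    return s[i]+[x0,y0,0,0,0],c[i]+[x0,y0]
E
python3 - <<'E'
from h import *
t=cv2.imread("pics/top0.png");s=cv2.imread("pics/scene0.png")
ct,cs=robot.calibration("top"),robot.calibration("scene")
a=dark(t,(390,175,420,205));b=dark(s,(345,135,370,165));print(a,b)
print("knob mid two-view",cross(ray(ct,a[1]),ray(cs,b[1])))
print("top of knob z.1",onz(ct,(404,187),.1),onz(cs,(357,143),.1))
print("disc axis guess z.03",onz(ct,(399,221),.03))
print("hub", onz(ct,(401,219),.045))
for p in [(318,208),(422,195),(428,246),(323,260)]: print("base corner",onz(ct,p,.01))
print("box edge z0/.12",onz(ct,(350,158),0),onz(ct,(494,150),0))
cv2.imwrite("pics/crop0.png",cv2.hconcat([cv2.resize(t[160:270,300:440],None,fx=3,fy=3,interpolation=2),cv2.resize(s[130:240,310:420],None,fx=3,fy=3,interpolation=2)]))
E
```

```text
Traceback (most recent call last):
  File "h.py", line 15, in dark
    n,l,s,c=cv2.connectedComponentsWithStats(m); i=1+np.argmax(s[1:,4]); ys,xs=np.nonzero(l==i)
                                                     ~~~~~~~~~^^^^^^^^^
ValueError: attempt to get argmax of an empty sequence
```

```bash
python3 - <<'E'
from h import *
t=cv2.imread("pics/top0.png");s=cv2.imread("pics/scene0.png")
ct,cs=robot.calibration("top"),robot.calibration("scene")
print(t[175:205,390:420].max(2).min(),s[135:165,345:370].max(2).min())
a=dark(t,(390,175,420,205),65);b=dark(s,(345,135,370,165),65);print(a,b)
print("knob mid two-view",cross(ray(ct,a[1]),ray(cs,b[1])))
print("top of knob z.1",onz(ct,(404,187),.1),onz(cs,(357,143),.1))
print("disc axis guess z.03",onz(ct,(399,221),.03))
print("hub", onz(ct,(401,219),.045))
for p in [(318,208),(422,195),(428,246),(323,260)]: print("base corner",onz(ct,p,.01))
print("box edge z0/.12",onz(ct,(350,158),0),onz(ct,(494,150),0))
cv2.imwrite("pics/crop0.png",cv2.hconcat([cv2.resize(t[160:270,300:440],None,fx=3,fy=3,interpolation=2),cv2.resize(s[130:240,310:420],None,fx=3,fy=3,interpolation=2)]))
E
```

```text
2 64
(array([397, 183,  12,  12,  67]), array([401.59701493, 189.13432836])) (array([352, 154,   1,   1,   1]), array([352., 154.]))
knob mid two-view [ 0.57848619 -0.25457842  0.05886793]
top of knob z.1 [ 0.5710716  -0.25218783  0.1       ] [ 0.56920035 -0.25027024  0.1       ]
disc axis guess z.03 [ 0.51253746 -0.25490136  0.03      ]
hub [ 0.51473517 -0.25617261  0.045     ]
base corner [ 0.54041673 -0.08328979  0.01      ]
base corner [ 0.57360769 -0.31029913  0.01      ]
base corner [ 0.46256747 -0.32002502  0.01      ]
base corner [ 0.42874661 -0.09574062  0.01      ]
box edge z0/.12 [ 6.57127831e-01 -1.53367193e-01  1.11022302e-16] [ 0.68237986 -0.47856741  0.        ]
```

View pics/crop0.png

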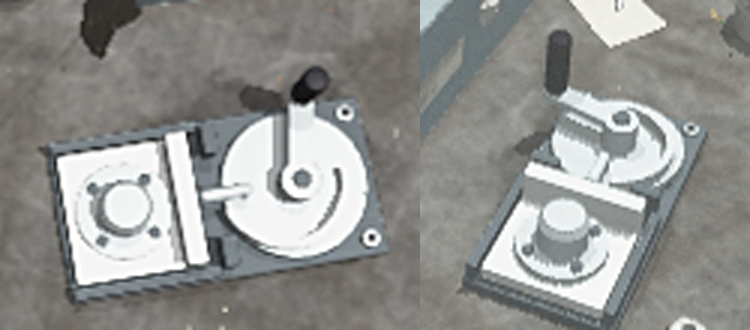

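The crop shows the knob top at about (406,186) in the top view and (357,142) in the scene view, and the hub at about (401,220). That puts the knob at about (0.571, -0.254) and the axis at about (0.513, -0.256). I'll go above the knob with yaw 0.

>>> {"method": "send_rows", "body": {
  "moves": [
    [0.4775,-0.22,0.04,0,0,16.25,0.06],
    [0.4775,-0.22,0.04,0,0,16.25,0.06],
    [0.4775,-0.22,0.04,0,0,16.25,0.06],
    [0.4775,-0.22,0.04,0,0,16.25,0.06],
    [0.4775,-0.22,0.04,0,0,16.25,0.06],
    [0.4775,-0.22,0.04,0,0,16.25,0.06],
    [0.4775,-0.22,0.04,0,0,16.25,0.06],
    [0.4775,-0.22,0.04,0,0,16.25,0.06],
    [0.4775,-0.22,0.04,0,0,16.25,0.06],
    [0.4775,-0.22,0.04,0,0,16.25,0.06],
    [0.4775,-0.22,0.04,0,0,16.25,0.06],
    [0.4775,-0.22,0.04,0,0,16.25,0.06],
    [0.4775,-0.22,0.04,0,0,16.25,0.06],
    [0.4775,-0.22,0.04,0,0,16.25,0.06],
    [0.4775,-0.22,0.04,0,0,16.25,0.06],
    [0.4775,-0.22,0.04,0,0,16.25,0.06],
    [0.4775,-0.22,0.04,0,0,16.25,0.06]
  ]
}}

```text
clock: 1.8
tcp_pos: [0.5714, -0.2558, 0.1869]
tool_rot: [3.141, -0.0, -0.001]
force: [-0.2, -0.2, -0.6]
grip_width: 0.655
finger_force: 0.0
```

```bash
python3 - <<'E'
from h import *
print(robot.observe()["tcp_pos"],robot.observe()["tool_rot"],robot.observe()["clock"])
c=robot.calibration("wrist");print(c)
im=robot.camera("wrist");cv2.imwrite("pics/w1.png",im[:,:,::-1])
E
```

```text
[ 0.57138952 -0.25583561  0.1869255 ] [ 3.14135444e+00 -1.57863639e-04 -1.05776428e-03] 1.8
{'vertical_fov': 69.59675617309851, 'cx': 315.3537199554357, 'cy': 196.54454895753753, 'camera_from_world': array([[-1.70079293e-03, -9.99998553e-01, -3.23467142e-05,
        -2.54645509e-01],
       [-9.60093326e-01,  1.62387572e-03,  2.79675114e-01,
         5.25798168e-01],
       [-2.79674656e-01,  5.06725321e-04, -9.60094698e-01,
         5.12527585e-01],
       [ 0.00000000e+00,  0.00000000e+00,  0.00000000e+00,
         1.00000000e+00]])}
```

View pics/w1.png

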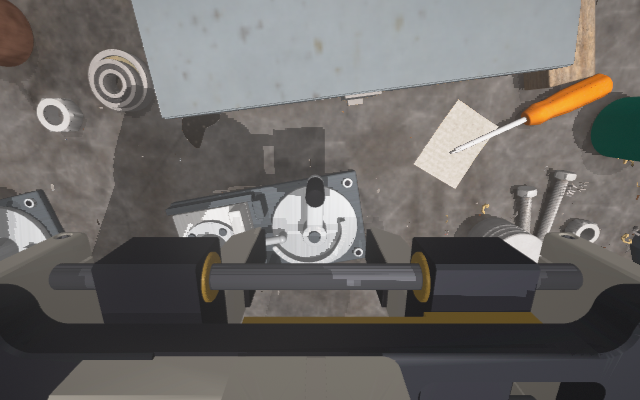

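The wrist view shows the knob at column 315, rows 177–207, with its top end near row 199, and the hub at (314,237).

```bash
python3 - <<'E'
from h import *
c=robot.calibration("wrist");im=cv2.imread("pics/w1.png")
print(im[170:215,315].max(1))
print([ (r,np.nonzero(im[r,300:332].max(1)<70)[0][[0,-1]]+300) for r in (182,190,198)])
for v in (196,199): print(onz(c,(315.5,v),.1))
print("front low",onz(c,(315.5,206.5),.1)[:2],"back low",onz(c,(315.5,177),.046)[:2])
print("hub",onz(c,(314,237),.05))
E
```

```text
[ 73  73  75  75  89 108 142  65  54  56  56  56  56  56  57  57  57  58
  57  59  68  68  66  67  66  65  65  65  64  64  64  65  65  64  65  64
  65 140 235 236 235 235 235 235 235]
[(182, array([308, 322])), (190, array([306, 323])), (198, array([306, 323]))]
[ 0.57698483 -0.25555712  0.1       ]
[ 0.57420887 -0.25555368  0.1       ]
front low [ 0.56719446 -0.255545  ] back low [ 0.58235389 -0.25558456]
hub [ 0.51501215 -0.25382983  0.05      ]
```

>>> {"method": "send_rows", "body": {
  "moves": [
    [0.003,0,0.04,0,0,0,0.06],
    [0.003,0,0.08,0,0,0,0.06],
    [0.003,0,0.121,0,0,0,0.06],
    [0.003,0,0.121,0,0,0,0.06],
    [0.003,0,0.121,0,0,0,0.01],
    [0.003,0,0.121,0,0,0,0.01],
    [0.003,0,0.121,0,0,0,0.01],
    [0.003,0,0.121,0,0,0,0.01],
    [0.003,0,0.121,0,0,0,0.01],
    [0.003,0,0.121,0,0,0,0.01]
  ]
}}

```text
clock: 2.85
tcp_pos: [0.5751, -0.2553, 0.0663]
tool_rot: [3.141, -0.001, 0.0]
force: [-0.6, -0.3, 3.7]
grip_width: 0.188
finger_force: 30.0
```

>>> {"method": "send_rows", "body": {
  "moves": [
    [-0.0002,0.0052,0,0,0,0,0.01],
    [-0.0009,0.0104,0,0,0,0,0.01],
    [-0.002,0.0155,0,0,0,0,0.01],
    [-0.0036,0.0205,0,0,0,0,0.01],
    [-0.0056,0.0254,0,0,0,0,0.01],
    [-0.008,0.03,0,0,0,0,0.01],
    [-0.008,0.03,0,0,0,0,0.01]
  ]
}}

```text
clock: 3.55
tcp_pos: [0.5664, -0.2859, 0.0662]
tool_rot: [3.142, 0.0, -0.001]
force: [-2.9, -0.0, 6.2]
grip_width: 0.189
finger_force: 30.0
```

>>> {"method": "send_rows", "body": {
  "moves": [
    [-0.0028,0.0044,0,0,0,0,0.01],
    [-0.006,0.0086,0,0,0,0,0.01],
    [-0.0095,0.0124,0,0,0,0,0.01],
    [-0.0134,0.016,0,0,0,0,0.01],
    [-0.0176,0.0191,0,0,0,0,0.01],
    [-0.022,0.022,0,0,0,0,0.01],
    [-0.0266,0.0244,0,0,0,0,0.01],
    [-0.0314,0.0264,0,0,0,0,0.01],
    [-0.0364,0.028,0,0,0,0,0.01],
    [-0.0415,0.0291,0,0,0,0,0.01],
    [-0.0467,0.0298,0,0,0,0,0.01],
    [-0.052,0.03,0,0,0,0,0.01],
    [-0.052,0.03,0,0,0,0,0.01]
  ]
}}

```text
clock: 4.85
tcp_pos: [0.5152, -0.3146, 0.0662]
tool_rot: [-3.141, -0.001, 0.0]
force: [1.5, 4.2, 5.3]
grip_width: 0.189
finger_force: 30.0
```

>>> {"method": "send_rows", "body": {
  "moves": [
    [-0.0052,-0.0002,0,0,0,0,0.01],
    [-0.0104,-0.0009,0,0,0,0,0.01],
    [-0.0155,-0.002,0,0,0,0,0.01],
    [-0.0205,-0.0036,0,0,0,0,0.01],
    [-0.0254,-0.0056,0,0,0,0,0.01],
    [-0.03,-0.008,0,0,0,0,0.01],
    [-0.0344,-0.0109,0,0,0,0,0.01],
    [-0.0386,-0.014,0,0,0,0,0.01],
    [-0.0424,-0.0176,0,0,0,0,0.01],
    [-0.046,-0.0214,0,0,0,0,0.01],
    [-0.0491,-0.0256,0,0,0,0,0.01],
    [-0.052,-0.03,0,0,0,0,0.01],
    [-0.0544,-0.0346,0,0,0,0,0.01],
    [-0.0564,-0.0395,0,0,0,0,0.01],
    [-0.0564,-0.0395,0,0,0,0,0.01]
  ]
}}

```text
clock: 6.35
tcp_pos: [0.4584, -0.275, 0.0661]
tool_rot: [3.142, -0.0, 0.001]
force: [2.9, 2.0, 6.8]
grip_width: 0.191
finger_force: 30.0
```

>>> {"method": "send_rows", "body": {
  "moves": [
    [-0.0013,-0.0042,0,0,0,0,0.01],
    [-0.002,-0.0068,0,0,0,0,0.01],
    [-0.0025,-0.0093,0,0,0,0,0.01],
    [-0.0025,-0.0093,0,0,0,0,0.01]
  ]
}}

```text
clock: 6.75
tcp_pos: [0.456, -0.2663, 0.0661]
tool_rot: [3.141, -0.001, 0.0]
force: [3.5, -0.9, 7.1]
grip_width: 0.186
finger_force: 30.0
```

>>> {"method": "send_rows", "body": {
  "moves": [
    [-0.0002,-0.0015,0,0,0,0,0.01],
    [-0.0003,-0.003,0,0,0,0,0.01],
    [-0.0003,-0.003,0,0,0,0,0.01]
  ]
}}

```text
clock: 7.05
tcp_pos: [0.4558, -0.265, 0.0662]
tool_rot: [3.139, -0.001, -0.001]
force: [3.6, -5.7, 4.6]
grip_width: 0.193
finger_force: 30.0
```

>>> {"method": "send_rows", "body": {
  "moves": [
    [0,-0.002,0,0,0,0,0.01],
    [0,-0.003,0,0,0,0,0.01],
    [0,-0.003,0,0,0,0,0.01]
  ]
}}

```text
clock: 7.35
tcp_pos: [0.4558, -0.2646, 0.0663]
tool_rot: [3.136, -0.002, -0.003]
force: [5.4, -13.4, -0.3]
grip_width: 0.192
finger_force: 30.0
```

The knob is at the end stop: force rises sharply and the angle matches the lock's axis. I'll relax, open and lift.

>>> {"method": "send_rows", "body": {
  "moves": [
    [0,0.005,0,0,0,0,0.01],
    [0,0.005,0,0,0,0,0.05],
    [0,0.005,0,0,0,0,0.05],
    [0,0.005,0,0,0,0,0.05],
    [0,0.005,0,0,0,0,0.05],
    [0,0.005,0,0,0,0,0.05],
    [0,0.005,-0.04,0,0,0,0.05],
    [0,0.005,-0.08,0,0,0,0.05],
    [0,0.005,-0.12,0,0,0,0.05],
    [-0.05,0.005,-0.15,0,0,0,0.05],
    [-0.05,0.005,-0.15,0,0,0,0.05],
    [-0.05,0.055,-0.15,0,0,0,0.05],
    [-0.05,0.105,-0.15,0,0,0,0.05],
    [-0.05,0.155,-0.15,0,0,0,0.05],
    [-0.05,0.205,-0.15,0,0,0,0.05],
    [-0.05,0.205,-0.15,0,0,0,0.05]
  ]
}}

```text
clock: 8.95
tcp_pos: [0.4025, -0.4725, 0.2143]
tool_rot: [3.139, 0.003, -0.008]
force: [1.1, 0.7, 0.5]
grip_width: 0.544
finger_force: 0.0
```

```bash
python3 - <<'E'
from h import *
t=robot.camera("top")[:,:,::-1];s=robot.camera("scene")[:,:,::-1]
cv2.imwrite("pics/crop2.png",cv2.hconcat([cv2.resize(t[160:270,300:440],None,fx=3,fy=3,interpolation=2),cv2.resize(s[130:240,310:420],None,fx=3,fy=3,interpolation=2)]))
print(robot.observe()["force"],robot.observe()["clock"])
E
```

```text
[ 0.85908912  0.68238172 -0.32509484] 9.05
```

View pics/crop2.png

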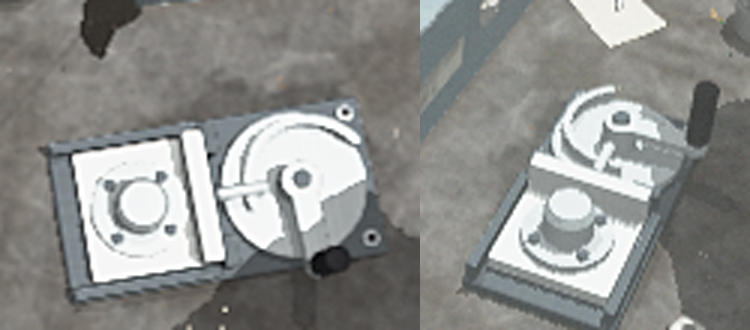

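The crop shows the pallet drawn against both stops, the crank swung round to the near side and the gripper clear. Handing in.

```bash
python3 -c "
from plant import robot
print(robot.finish_job())"
```

```text
the job is handed in; nothing more can be done
None
```

I turned the crank of the lock with the pallet clockwise to its end stop, and the final picture shows the pallet drawn tight against its stops. I then let go and moved the gripper clear, did not touch the empty lock, and handed the job in at about 9 s.

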